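# Unstack the microscope accessories into their trays

## Robot

A 6-joint arm with a two-finger parallel gripper is mounted at the origin on the work surface. World frame = base frame: x ahead of the robot, y to its left, z up, the work surface at z = 0. Lengths are in m, angles in rad, forces in N, time in s.
With the tool pointing down it reaches from about 0.275 to 0.75 m from the base axis. Payload 10.2 kg.
Tool frame: the origin (TCP) lies midway between the tips of the shut fingers; the grasp point (between the pads) lies 19 mm behind it (env.hold_point_z is the distance from the TCP to the grasp point, in m); x points along the fingers, z is the direction in which the jaws open and shut, and the axes are right-handed (so a half turn about x gives the same grasp; the last joint's range is limited). The gripper opens to 85 mm and grips with 20 to 120 N. Pads are 22 mm wide; open, the fingers measure 114 mm over their backs; the gripper's body (76 mm by 85 mm) begins 54 mm behind the grasp point. The pads swing forward as they close: fully open they stand 13 mm farther back than shut.
Start: joints at [-1.483, 0.313, 1.498, -0, 1.331, -0.223], TCP at [0.161, -0.5, 0.231] pointing down, gripper open.
Joint ranges: [-2.94, 2.94], [-0.97, 2.17], [0.19, 2.56], [-1.23, 4.37], [0.02, 3.11], [-2.88, 2.88]. Speed limits (rad/s): [2.39, 2.39, 3.01, 3.14, 3.14, 3.14].

## Interface

Orientations are given as a unit quaternion [x, y, z, w].
In Python, from bench import env, kinematics, monitor, eyes, job gives the robot as it stands. The module is installed in compiled form; this text tells all that it offers. Calls block until the motion is done:
- env.reach(position, orientation): joint-space move of the TCP to a pose.
- env.movel(position, velocity=0.15, frame=None, guard=None): straight line of the TCP; frame=None keeps the orientation; velocity is the mean speed in m/s. With guard (N) it stops when the force on the tool has changed by that much, and returns True; else False.
- env.set_joints(angles): joint-space move.
- env.release() and env.close_gripper(effort=None): open the fingers fully, or close them until they stop; effort is the grip in N (None keeps the last).
- env.hold(seconds).
- kinematics.ik(position, orientation): joint angles nearest the present ones, or None.
- monitor.sense(): the state.
- eyes.grab_frame(name): name is "scene" or "top" or "wrist"; returns a dict with "frame" (480x640x3 uint8, red, green, blue), "mtx" (3x3 intrinsics, pixels), "view" (4x4, takes a point from world to camera coordinates). Camera axes: x right, y down, z forward; pixel columns grow to the right and rows downward; lengths in m; the calibration is good to about 2 mm. A picture is of the moment at which its call begins. There is no depth.
A pose or a line that the arm cannot do raises env.MotionError and nothing moves.
- job.hand_in(): hands the job in, once; it reports no verdict.
The state is a dict: "clock": time; "joints": joint angles; "qvel": joint speeds; "joint_efforts": joint torques, N m; "position": TCP position; "ee_rot": TCP orientation; "contact_force": force on the tool from outside, world axes, zero at the start; "ft_torque": the same for the moment, N m; "finger_gap": opening from 0.0 (shut) to 1.0 (fully open).
Only numpy, scipy, OpenCV 4.12 (cv2) and the standard library are available. Lean on these libraries where they do the work, as an engineer would, in place of code of your own. Each camera call takes 0.05 s, during which the arm holds its last target.

## Task

Take the stack of microscope accessories apart from the top down, one piece at a time, and set each piece flat on the floor of the shallow tray made to its own outline: the small puck in the small round tray, the white box in the oblong tray, the black lens in the large round tray and the square block in the square tray, box and block in line with their tray's sides. Keep every piece upright, and leave the brown bottle and the flat round dish where they stand.

Things in the scene. Friction and masses are not known exactly. Their poses are not given: they have to be found in the camera images.
- specimen_mid (a point): Specimen puck, top of the stack: upright dark cylinder 24 mm across, 22 mm tall, with a steel disc in its top face; loose, about 40 g. The point is its centre, half-way up (11 mm above its underside); z is up.
- slipbox_mid (a point): Cover-slip box, second from the top: closed white plastic block 40 mm long (its x) by 26 mm wide (its y), 20 mm tall; loose, about 40 g. The point is its centre, half-way up (10 mm above its underside). Its long axis is at first turned up to 0.7 rad from that of the lens's x.
- lens_mid (a point): Capped lens, third from the top: black upright cylinder 52 mm across, 22 mm tall, grey cap flush in its top; loose, about 110 g. The point is its centre, half-way up (11 mm above its underside); z is up.
- riser_mid (a point): Riser block, bottom of the stack, standing on the bench: square aluminium block 62 mm by 62 mm (sides along its x and y), 24 mm tall; loose, about 220 g. The point is its centre, half-way up (12 mm above its underside). The four pieces lie flat on one another, roughly centred; the whole stack is 88 mm tall.
- tray_small_floor (a point): Small round tray with a light metal rim and a grey floor, fixed to the bench: 42 mm across inside, 48 mm outside, rim 4 mm above its floor, floor 3 mm above the bench. The point is the centre of the floor's upper face.
- tray_oblong_floor (a point): Oblong tray with a light metal rim and a grey floor, fixed to the bench: 58 mm (x) by 44 mm (y) inside, walls 3 mm thick, rim 4 mm above its floor, floor 3 mm above the bench. The point is the centre of the floor's upper face; x runs along the long side.
- tray_round_floor (a point): Large round tray with a light metal rim and a grey floor, fixed to the bench: 70 mm across inside, 76 mm outside, rim 4 mm above its floor, floor 3 mm above the bench. The point is the centre of the floor's upper face.
- tray_square_floor (a point): Square tray with a light metal rim and a grey floor, fixed to the bench: 80 mm by 80 mm inside (sides along x and y), walls 3 mm thick, rim 4 mm above its floor, floor 3 mm above the bench. The point is the centre of the floor's upper face.
- bottle_mid (a point): Bystander: upright brown glass bottle with a white cap, 40 mm across, 85 mm tall, loose; leave it alone. The point is its centre, half-way up.
- dish_mid (a point): Bystander: flat closed round dish, pale blue-grey, 60 mm across, 14 mm tall, loose; leave it alone. The point is its centre, half-way up.

How it is judged:
By the outcome, as a careful person would: the job done as asked, in the order asked, and still so for the second after the job is handed in, with the robot touching nothing.
It also fails if it takes over 120 s, if anything falls off the work surface, if the arm or the gripper's body presses on something with over 40 N, if the wrist force passes 120 N, or if a joint passes its speed limit or range.

## Working session

There is one attempt and no reset: what is moved stays moved. The work goes in short steps, each a Python script; the robot and the scene stay as the last script left them, time stands still between calls to the robot, and variables do not carry over. Pictures are saved under pics/ and viewed, and the job is handed in when it is done.

```bash
mkdir -p pics; python3 - <<'E'
from bench import env,kinematics,monitor,eyes,job
import cv2,numpy as np
s=monitor.sense();print(s['clock'],s['position'],s['ee_rot'],s['finger_gap'],env.hold_point_z)
for n in ["scene","top","wrist"]:
    f=eyes.grab_frame(n);cv2.imwrite(f"pics/{n}0.png",f["frame"][:,:,::-1])
    np.savez(f"pics/{n}0.npz",**f)
    print(n,np.round(f["mtx"],1).tolist(),np.round(f["view"],4).tolist())
E
```

```text
0.0 [ 0.16053031 -0.49956712  0.23071828] [ 0.41694705  0.57168117 -0.41621401  0.57105315] 1.0011740250346532 0.0187
scene [[517.0, 0.0, 315.2], [0.0, 517.0, 246.6], [0.0, 0.0, 1.0]] [[0.5496, 0.8352, 0.02, -0.3652], [0.4952, -0.3064, -0.8129, -0.1721], [-0.6728, 0.4567, -0.582, 1.2893], [0.0, 0.0, 0.0, 1.0]]
top [[623.1, 0.0, 314.9], [0.0, 623.1, 239.8], [0.0, 0.0, 1.0]] [[-0.0187, -0.9997, -0.0174, 0.098], [-0.9964, 0.0201, -0.082, 0.5317], [0.0823, 0.0158, -0.9965, 1.3885], [0.0, 0.0, 0.0, 1.0]]
wrist [[421.8, 0.0, 317.3], [0.0, 421.8, 238.4], [0.0, 0.0, 1.0]] [[0.305, -0.9524, 0.0001, -0.5252], [-0.9153, -0.2931, 0.2763, -0.035], [-0.2631, -0.0843, -0.9611, 0.3778], [0.0, 0.0, 0.0, 1.0]]
```

View pics/top0.png

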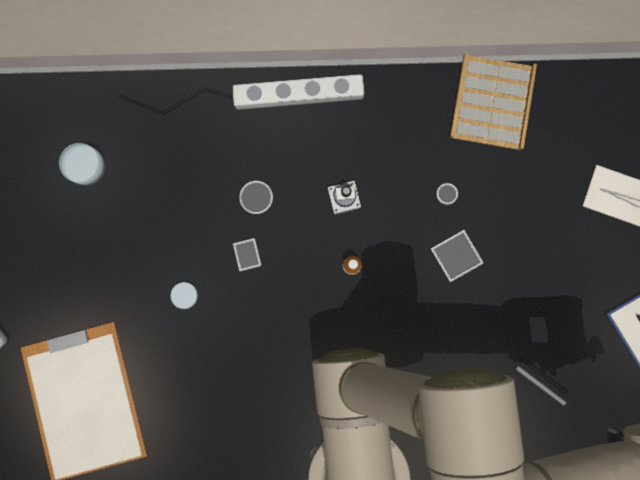

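View pics/scene0.png

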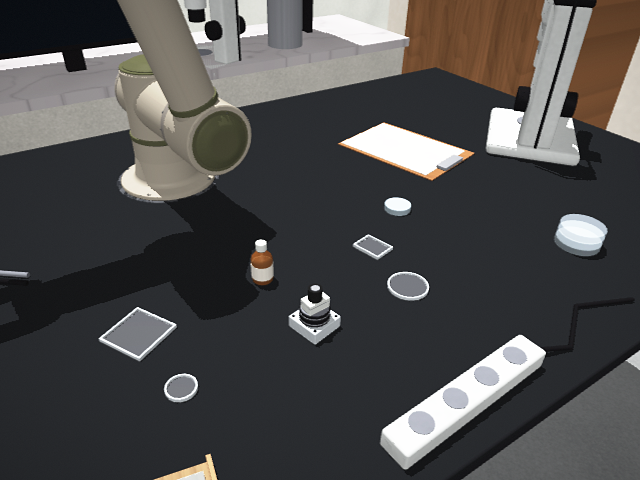

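View pics/wrist0.png

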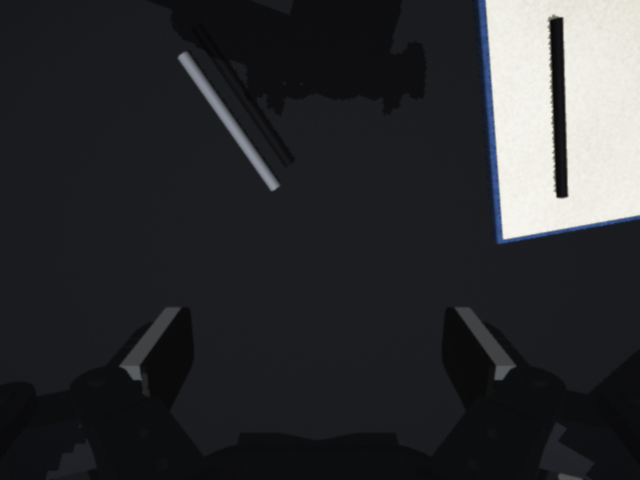

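The top view shows the stack at about (344,197). The trays are small round (447,194), large round (256,197), oblong (247,254) and square (457,256). The bottle is at (352,265) and the dish at (184,296). The scene view confirms this layout. The wrist camera sees only stationery. Next I'll measure the trays and take a closer wrist view of the stack.

```bash
cat > h.py <<'E'
from bench import env,kinematics,monitor,eyes,job
import cv2,numpy as np
from scipy.spatial.transform import Rotation as R
def cast(f,uv,z):
    K,V=f["mtx"],f["view"];uv=np.atleast_2d(uv).astype(float)
    d=np.c_[uv,np.ones(len(uv))]@np.linalg.inv(K).T@V[:3,:3]
    c=-V[:3,:3].T@V[:3,3]
    return c+d*((z-c[2])/d[:,2])[:,None]
def proj(f,p):
    p=np.atleast_2d(p);c=p@f["view"][:3,:3].T+f["view"][:3,3];q=c@f["mtx"].T
    return q[:,:2]/q[:,2:]
def quat(yaw): # tool x down, jaw (tool z) horizontal at heading yaw
    x=np.array([0,0,-1.]);z=np.array([np.cos(yaw),np.sin(yaw),0]);y=np.cross(z,x)
    return R.from_matrix(np.c_[x,y,z]).as_quat()
def grab(n,name):
    f=eyes.grab_frame(n);cv2.imwrite(f"pics/{name}.png",f["frame"][:,:,::-1]);np.savez(f"pics/{name}.npz",**f);return f
def load(name): return dict(np.load(f"pics/{name}.npz"))
def contours(f,thr,lo=30,hi=1e9,roi=None):
    g=cv2.cvtColor(f["frame"],cv2.COLOR_RGB2GRAY);m=(g>thr).astype(np.uint8)
    cs,_=cv2.findContours(m,cv2.RETR_EXTERNAL,cv2.CHAIN_APPROX_NONE)
    return [c for c in cs if lo<cv2.contourArea(c)<hi]
def rect_world(f,c,z):
    w=cast(f,c.reshape(-1,2),z)[:,:2]
    (x,y),(a,b),t=cv2.minAreaRect((w*1000).astype(np.float32))
    yaw=np.radians(t if a>=b else t+90)  # heading of long side
    return np.array([x,y])/1000,max(a,b),min(a,b),(yaw+np.pi/2)%np.pi-np.pi/2
E
python3 - <<'E'
from h import *
for n in ["top0","scene0"]:
    f=load(n)
    for c in contours(f,75,100,2500):
        u=c.reshape(-1,2).mean(0)
        p,a,b,y=rect_world(f,c,.007)
        if 0.25<p[0]<.75 and abs(p[1])<.4: print(n,u.round(),p.round(4),round(a,1),round(b,1),round(y,3))
E
```

```text
top0 [184. 295.] [0.4135 0.3901] 61.9 61.5 1.568
top0 [351. 267.] [0.4711 0.005 ] 39.9 35.0 -1.032
top0 [247. 254.] [0.5046 0.2448] 68.0 54.4 0.226
top0 [457. 256.] [ 0.4925 -0.2344] 90.4 90.3 -1.077
top0 [447. 193.] [ 0.6353 -0.2173] 50.5 48.7 1.549
top0 [344. 196.] [0.6322 0.0194] 67.4 66.5 0.218
top0 [256. 197.] [0.6378 0.2231] 77.0 76.3 -0.013
scene0 [181. 387.] [ 0.6386 -0.2185] 53.1 47.4 -0.349
scene0 [314. 324.] [0.6251 0.0233] 79.6 79.3 -1.351
scene0 [137. 333.] [ 0.4947 -0.2353] 93.2 91.5 0.495
scene0 [315. 304.] [0.5899 0.048 ] 60.3 51.8 -0.559
scene0 [408. 286.] [0.6397 0.2216] 84.5 77.2 -0.695
scene0 [262. 271.] [0.462  0.0119] 57.0 44.4 -0.481
scene0 [261. 252.] [0.4073 0.0427] 90.6 39.0 -0.622
scene0 [372. 246.] [0.5071 0.243 ] 71.9 60.5 0.226
scene0 [397. 206.] [0.4126 0.3921] 82.3 62.1 -0.69
```

```bash
python3 - <<'E'
from h import *
s=monitor.sense();T=R.from_quat(s['ee_rot']).as_matrix();print(T.round(3))
f=load("wrist0");V=f["view"];c=-V[:3,:3].T@V[:3,3]
print("cam in tool",(T.T@(c-s['position'])).round(4),"fwd in tool",(T.T@V[2,:3]).round(3))
# jaw yaw feasibility
S=[.632,.02];
for yaw in np.arange(-90,271,30):
    y=np.radians(yaw);a=kinematics.ik([*S,.2],quat(y));print(yaw,None if a is None else np.round(a,2))
E
```

```text
[[-0.     0.952  0.306]
 [ 0.001  0.306 -0.952]
 [-1.     0.    -0.001]]
cam in tool [-0.1419  0.0703  0.0003] fwd in tool [ 0.961 -0.277  0.001]
-90 [-0.15  0.58  1.19 -0.    1.38  1.42]
-60 [-0.15  0.58  1.19  0.    1.38  0.89]
-30 [-0.15  0.58  1.19 -0.    1.38  0.37]
0 [-0.15  0.58  1.19 -0.    1.38 -0.15]
30 [-0.15  0.58  1.19 -0.    1.38 -0.68]
60 [-0.15  0.58  1.19  0.    1.38 -1.2 ]
90 [-0.15  0.58  1.19 -0.    1.38 -1.72]
120 [-0.15  0.58  1.19 -0.    1.38 -2.25]
150 [-0.15  0.58  1.19 -0.    1.38 -2.77]
180 None
210 [-0.15  0.58  1.19 -0.    1.38  2.46]
240 [-0.15  0.58  1.19 -0.    1.38  1.94]
270 [-0.15  0.58  1.19 -0.    1.38  1.42]
```

```bash
python3 - <<'E'
from h import *
env.reach([.655,.02,.25],quat(-np.pi/2))
f=grab("wrist","w1");print(monitor.sense()['clock'])
E
```

```text
2.7417
```

View pics/w1.png

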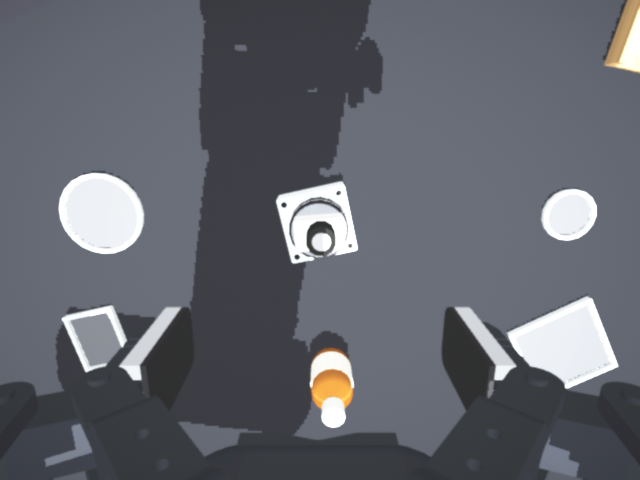

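The stack is in view around (317,222), with the puck top at about (320,242). I'll enlarge that area.

```bash
python3 - <<'E'
from h import *
f=load("w1");i=cv2.resize(f["frame"][170:275,265:370,::-1],None,fx=5.7,fy=5.7,interpolation=cv2.INTER_CUBIC);cv2.imwrite("pics/w1z.png",i)
f=load("top0");g=f["frame"][170:220,315:375,::-1];cv2.imwrite("pics/top0z.png",cv2.resize(g,None,fx=10,fy=10,interpolation=cv2.INTER_CUBIC))
E
```

```text
(no output)
```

View pics/w1z.png

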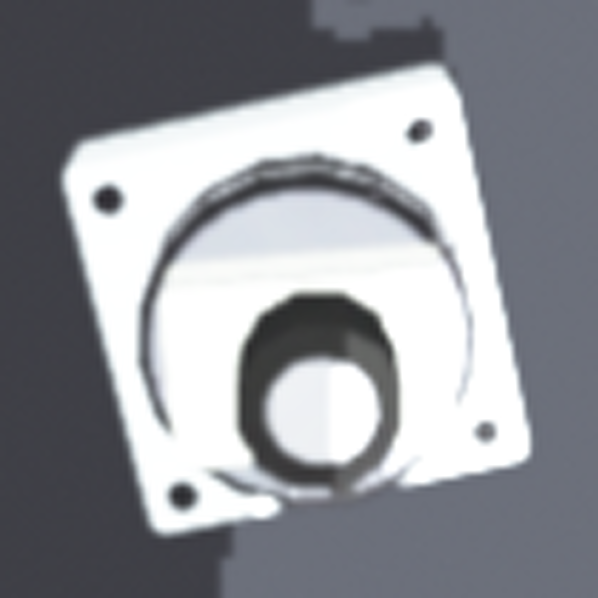

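View pics/top0z.png

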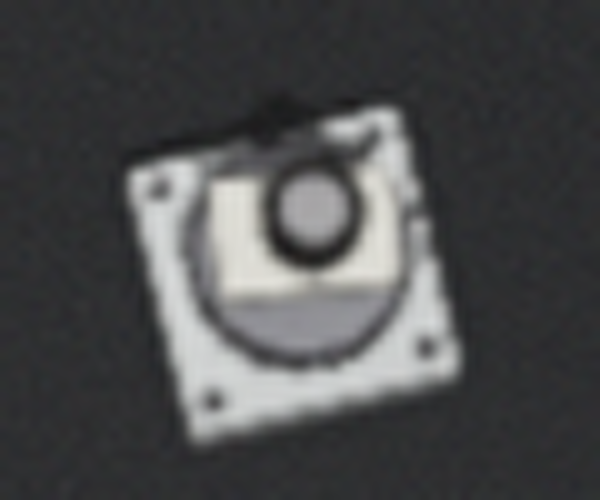

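```bash
python3 - <<'E'
from h import *
w=load("w1");t=load("top0")
zw=lambda p:np.array(p)/5.7-.4+[265,170]
zt=lambda p:np.array(p)/10-.45+[315,170]
print("puck",cast(w,zw((322,410)),.088).round(4),cast(t,zt((312,208)),.088).round(4))
H=cast(w,[zw(p) for p in [(108,200),(420,130),(485,431),(182,496)]],.024)
H2=cast(t,[zt(p) for p in [(160,188),(375,135),(428,347),(212,400)]],.024)
for h in(H,H2):
    print("riser",h.mean(0).round(4),np.linalg.norm(h-np.roll(h,1,0),axis=1).round(4),[round(np.arctan2(*(b-a)[1::-1])%(np.pi/2),3) for a,b in zip(h,np.roll(h,-1,0))])
e=cast(t,[zt((225,300)),zt((395,278)),zt((213,180))],.066);print("box corners",e.round(4))
# trays in w1
g=cv2.cvtColor(w["frame"],cv2.COLOR_RGB2GRAY)
for thr in(200,):
  for c in contours(w,thr,200,9000):
    p,a,b,y=rect_world(w,c,.007);print(c.reshape(-1,2).mean(0).round(),p.round(4),round(a,1),round(b,1),round(y,3))
E
```

```text
puck [[0.6356 0.0157 0.088 ]] [[0.6345 0.0176 0.088 ]]
riser [0.632  0.0188 0.024 ] [0.0497 0.0496 0.0498 0.0498] [np.float64(0.221), np.float64(0.222), np.float64(0.219), np.float64(0.218)]
riser [0.6313 0.0198 0.024 ] [0.05   0.0504 0.0501 0.0505] [np.float64(0.223), np.float64(0.219), np.float64(0.221), np.float64(0.217)]
box corners [[ 0.618   0.0364  0.066 ]
 [ 0.6221 -0.0011  0.066 ]
 [ 0.6448  0.0385  0.066 ]]
[333. 407.] [4.231e-01 1.000e-04] 44.5 37.7 0.129
[331. 370.] [0.4725 0.0033] 45.6 41.3 1.54
[486. 343.] [ 0.5059 -0.1551] 97.5 23.9 0.531
[148. 343.] [0.5068 0.1926] 97.8 24.7 -0.533
[ 92. 333.] [0.5089 0.242 ] 64.8 54.6 0.24
[567. 343.] [ 0.4951 -0.234 ] 92.0 88.4 0.493
[322. 242.] [0.6111 0.0146] 18.1 15.9 1.569
[569. 214.] [ 0.637  -0.2168] 49.9 49.5 -1.392
[317. 226.] [0.6293 0.0187] 68.4 65.4 0.218
[101. 213.] [0.6388 0.2208] 78.0 76.6 -0.856
[632.  44.] [ 0.7846 -0.2402] 49.4 22.5 0.206
```

```bash
cat >> h.py <<'E'
def st(tag):
    s=monitor.sense();print(tag,"t",round(s['clock'],1),"pos",s['position'].round(4),"gap",round(s['finger_gap'],3),"F",np.round(s['contact_force'],1));return s
def pick(xy,zt,yaw,effort,up=.17):
    env.reach([*xy,max(zt+.05,.10)],quat(yaw));
    hit=env.movel([*xy,zt],velocity=.08,guard=8);st("down hit=%s"%hit)
    if hit: return False
    env.close_gripper(effort);st("closed")
    env.movel([*xy,up],velocity=.12);st("lifted");return True
def place(xy,zt,yaw,up=.17):
    env.reach([*xy,up],quat(yaw))
    env.movel([*xy,zt+.006],velocity=.12)
    hit=env.movel([*xy,zt-.001],velocity=.015,guard=3);st("placed hit=%s"%hit)
    env.hold(.2)
def letgo(xy,up=.17):
    env.release();env.hold(.1);s=st("open");env.movel([*s['position'][:2],up],velocity=.15);st("up")
E
python3 - <<'E'
from h import *
pick([.635,.0166],.073,-np.pi/2,30)
grab("scene","s2")
E
```

```text
down hit=False t 4.1 pos [0.6353 0.0166 0.0733] gap 1.004 F [-0.2 -0.7  0. ]
closed t 4.7 pos [0.6352 0.0165 0.0733] gap 0.261 F [-0.5 -0.6  2.6]
lifted t 5.7 pos [0.6346 0.0167 0.1691] gap 0.264 F [-0.2  0.1 -1.2]
```

View pics/s2.png

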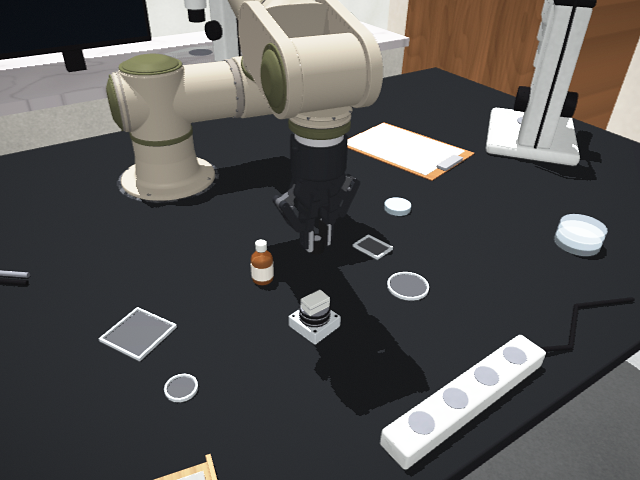

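The puck is held at about (318,238) and the box is undisturbed at (315,303). Next it goes into the small round tray.

```bash
python3 - <<'E'
from h import *
grab("wrist","w2")
place([.6365,-.2172],.010,-np.pi/2)
letgo(None)
grab("top","t3")
env.reach([.65,.02,.22],quat(-np.pi/2))
grab("wrist","w3");grab("top","t3b");st("")
f=load("w3");cv2.imwrite("pics/w3z.png",cv2.resize(f["frame"][150:300,240:400,::-1],None,fx=4,fy=4,interpolation=cv2.INTER_CUBIC))
a=load("t3")["frame"][150:290,300:520,::-1];cv2.imwrite("pics/t3z.png",cv2.resize(a,None,fx=3.6,fy=3.6,interpolation=cv2.INTER_CUBIC))
E
```

```text
placed hit=True t 8.5 pos [ 0.6366 -0.2172  0.0103] gap 0.265 F [-0.8  0.3  5.7]
open t 9.5 pos [ 0.6362 -0.217   0.0096] gap 1.0 F [-0.5  0.4 -0.5]
up t 10.7 pos [ 0.6358 -0.2169  0.1689] gap 0.997 F [ 0.4 -0.3  0. ]
 t 11.8 pos [0.65   0.0183 0.2193] gap 0.998 F [-0.2 -0.5  1.1]
```

View pics/w3.png

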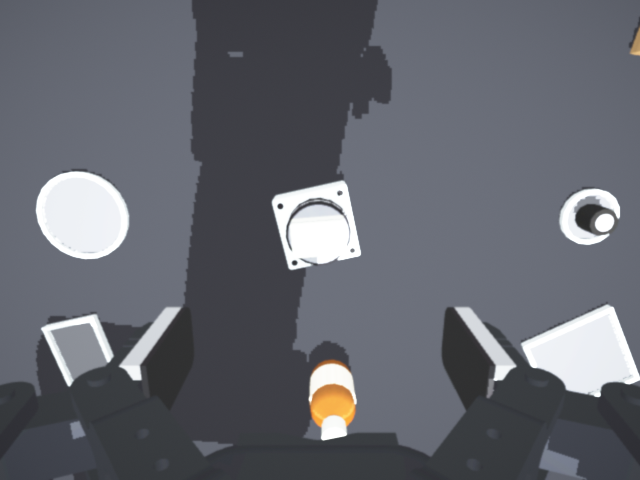

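View pics/w3z.png

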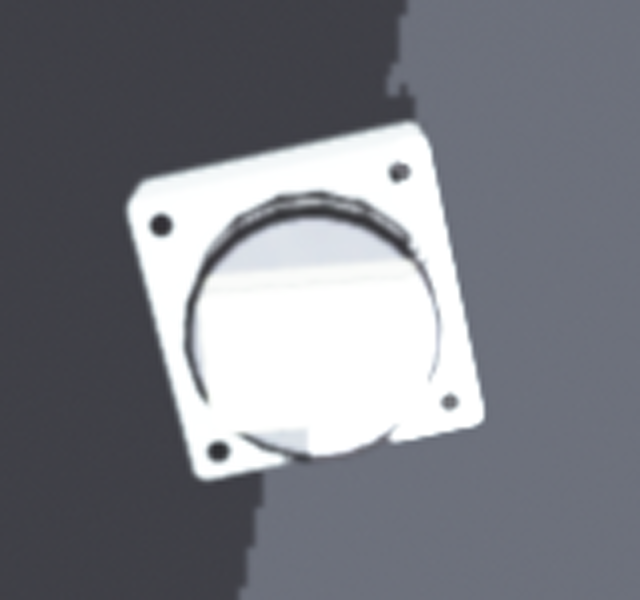

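View pics/t3z.png

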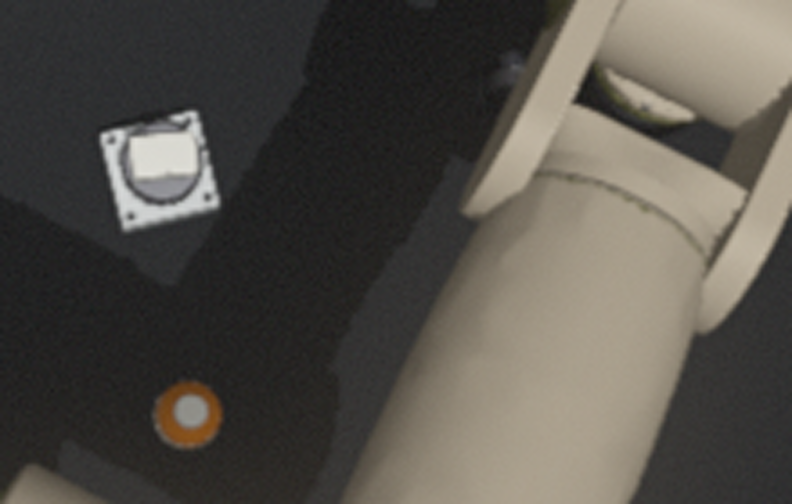

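The wrist view shows the puck upright inside the small tray at about (597,220). The box is overexposed there, but the top view t3 shows it clearly. I'll mask it there by its warm tint.

```bash
python3 - <<'E'
from h import *
f=load("t3");im=f["frame"].astype(int)
sub=im[175:218,322:368];d=sub[:,:,0]-sub[:,:,2];print(im[192,345],im[208,340],im[200,345])
v=np.array(cv2.resize(np.dstack([np.clip(d*8+60,0,255)]*3).astype(np.uint8),None,fx=12,fy=12,interpolation=cv2.INTER_NEAREST));cv2.imwrite("pics/t3d.png",v)
big=cv2.resize(cv2.GaussianBlur(f["frame"],(3,3),0)[175:218,322:368],None,fx=8,fy=8,interpolation=cv2.INTER_CUBIC).astype(int)
for th in (4,6,9):
  m=((big[:,:,0]-big[:,:,2]>th)&(big[:,:,0]>120)).astype(np.uint8)
  m=cv2.morphologyEx(m,cv2.MORPH_OPEN,np.ones((25,25)))
  cs,_=cv2.findContours(m,0,cv2.CHAIN_APPROX_NONE);c=max(cs,key=cv2.contourArea).astype(float).reshape(-1,2)
  c=(c+.5)/8-.5+[322,175]
  print(th,rect_world(f,c,.066))
E
```

```text
[217 216 209] [205 207 206] [140 140 143]
4 (array([0.63268756, 0.01829348]), 40.09983444213867, 26.78485107421875, np.float64(-1.5111221105906774))
6 (array([0.63237036, 0.01890479]), 36.944950103759766, 24.766143798828125, np.float64(-1.5520433117944537))Traceback (most recent call last):
  File "<stdin>", line 9, in <module>
ValueError: max() iterable argument is empty
```

View pics/t3d.png

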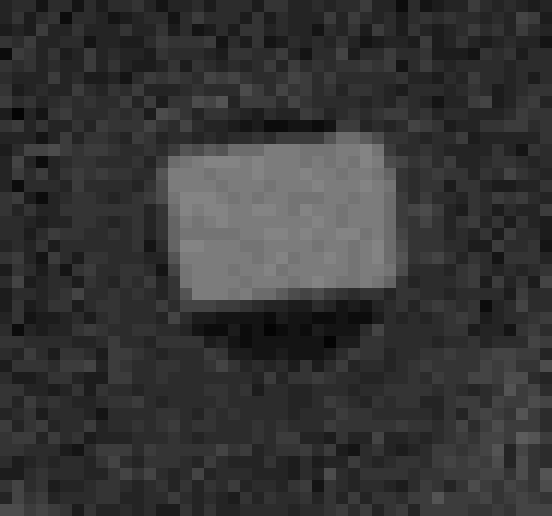

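```bash
python3 - <<'E'
from h import *
for n in("t3","t3b"):
  f=load(n);im=cv2.GaussianBlur(f["frame"].astype(np.float32),(3,3),0)
  for th in(3,3.5,4.5):
    m=((im[:,:,0]-im[:,:,2]>th)&(im[:,:,0]>110)).astype(np.uint8);m[:170]=0;m[215:]=0;m[:,:325]=0;m[:,365:]=0
    m=cv2.morphologyEx(m,cv2.MORPH_OPEN,np.ones((7,7)))
    v,u=np.nonzero(m)
    if len(u)<50: print(n,th,len(u));continue
    w=cast(f,np.c_[u,v],.066)[:,:2];C=np.cov(w.T);e,E=np.linalg.eigh(C);a=E[:,1];
    print(n,th,len(u),w.mean(0).round(4),np.sqrt(12*e).round(4),round(np.arctan(a[1]/a[0]),3))
E
```

```text
t3 3 227 [0.6327 0.0186] [0.0272 0.0404] -1.547
t3 3.5 225 [0.6327 0.0186] [0.0269 0.0404] -1.538
t3 4.5 207 [0.6329 0.0175] [0.0259 0.0388] -1.553
t3b 3 1117 [0.6156 0.0212] [0.0622 0.0875] 1.446
t3b 3.5 1117 [0.6156 0.0212] [0.0622 0.0875] 1.446
t3b 4.5 1117 [0.6156 0.0212] [0.0622 0.0875] 1.446
```

```bash
python3 - <<'E'
from h import *
pick([.6325,.0185],.053,.06,30)
grab("scene","s4");grab("wrist","w4")
place([.5060,.2438],.010,.226+np.pi/2-np.pi)
grab("scene","s5")
E
```

```text
down hit=False t 14.0 pos [0.6328 0.0184 0.0534] gap 1.0 F [-0.1  1.1 -1.2]
closed t 14.6 pos [0.6327 0.0185 0.0533] gap 0.295 F [ 0.3 -0.2  3.1]
lifted t 15.7 pos [0.6321 0.0185 0.1691] gap 0.292 F [ 0.7 -0.3 -0.1]
placed hit=True t 19.3 pos [0.506  0.2438 0.0103] gap 0.298 F [-0.2  1.   4.6]
```

View pics/w4.png

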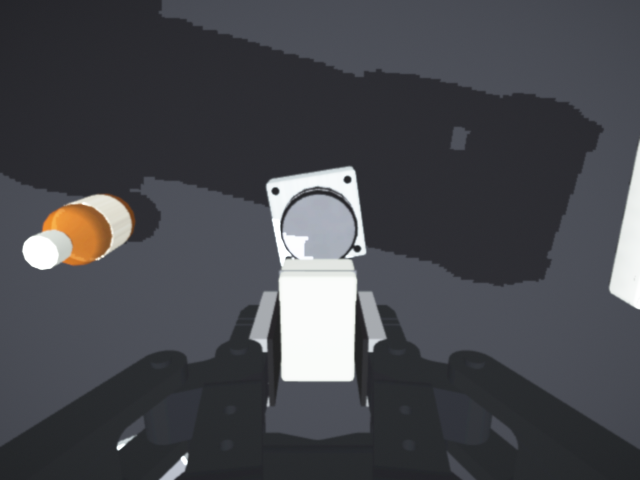

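View pics/s5.png

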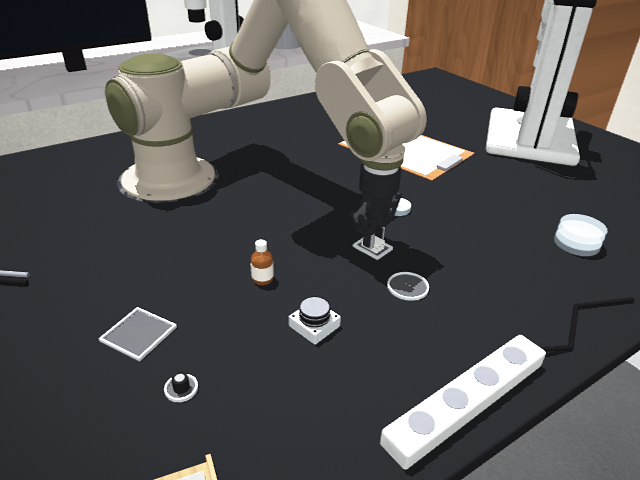

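Wrist view w4 shows the box held square between the pads. Scene view s5 shows it in the oblong tray at (373,245), with the puck upright in its own tray at (181,385). I'll release the box and look at the lens.

```bash
python3 - <<'E'
from h import *
letgo(None)
grab("top","t6");
env.reach([.655,.02,.22],quat(-np.pi/2))
w=grab("wrist","w6")
t=load("t6")
for n,f,(x0,y0,x1,y1) in (("t",t,(315,170,375,222)),("w",w,(260,165,375,285))):
    cv2.imwrite(f"pics/6{n}z.png",cv2.resize(f["frame"][y0:y1,x0:x1,::-1],None,fx=5,fy=5,interpolation=cv2.INTER_CUBIC))
a=cv2.resize(w["frame"][:,:,::-1],None,fx=.8,fy=.8)
A=cv2.imread("pics/6tz.png");B=cv2.imread("pics/6wz.png");c=np.zeros((600,800,3),np.uint8)
B=B[:600,:490];c[:B.shape[0],:B.shape[1]]=B;c[:A.shape[0],500:500+A.shape[1]]=A;o=cv2.resize(t["frame"][225:285,210:285,::-1],None,fx=3.9,fy=3.9);c[300:300+o.shape[0],500:500+o.shape[1]]=o
cv2.imwrite("pics/6.png",c)
E
```

```text
open t 20.2 pos [0.5057 0.2437 0.0098] gap 0.999 F [0.4 0.5 0.8]
up t 21.4 pos [0.5053 0.2436 0.1691] gap 0.999 F [-0.3  0.8  0.4]
```

View pics/6.png

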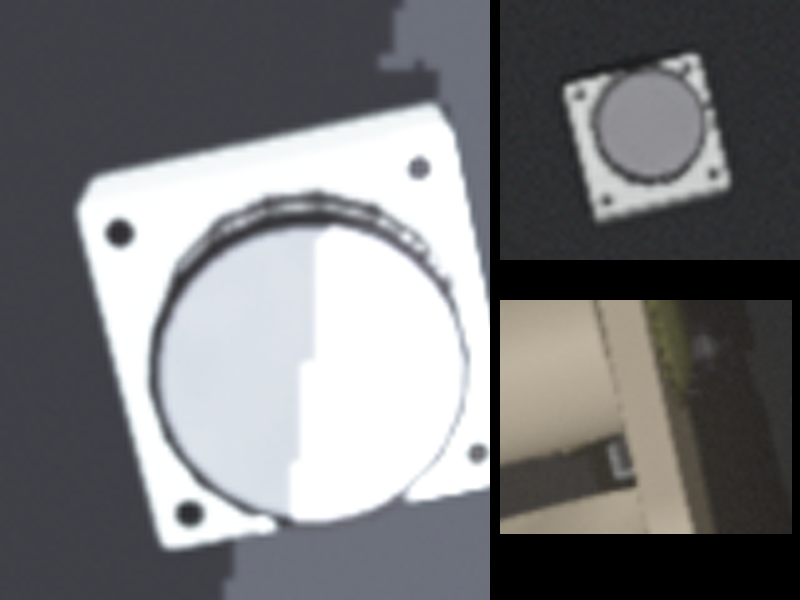

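View pics/w6.png

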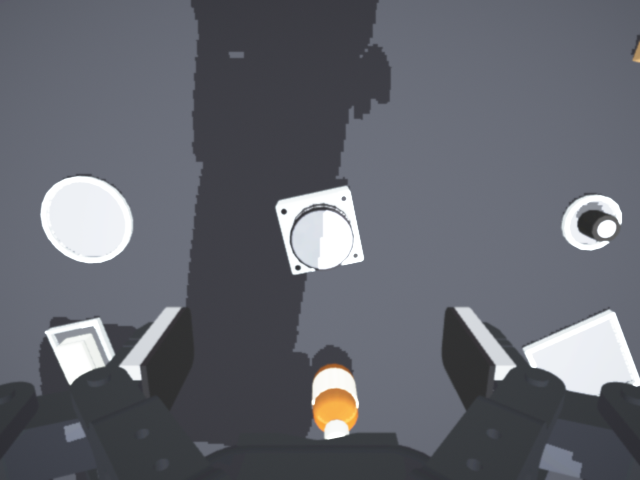

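```bash
python3 - <<'E'
from h import *
w=load("w6");t=load("t6")
print(cast(w,[322.2,239.0],.046).round(4),cast(t,[344.6,194.6],.046).round(4))
a=np.array([(118,233),(419,167),(478,453),(189,513)])/5-.4+[260,165];b=np.array([(80,93),(185,70),(214,174),(106,200)])/5-.4+[315,170]
for f,p in((w,a),(t,b)):
    h=cast(f,p,.024);print(h.mean(0).round(4),[round(float(np.arctan2(*(q-p)[1::-1])%(np.pi/2)),3) for p,q in zip(h,np.roll(h,-1,0))])
E
```

```text
[[0.6336 0.0171 0.046 ]] [[0.6318 0.0189 0.046 ]]
[0.632  0.0188 0.024 ] [0.22, 0.218, 0.217, 0.223]
[0.631  0.0199 0.024 ] [0.196, 0.245, 0.217, 0.215]
```

```bash
python3 - <<'E'
from h import *
ok=pick([.6327,.018],.028,-np.pi/2+.22,40)
grab("scene","s7");grab("wrist","w7")
if ok: place([.6387,.2217],.007,-np.pi/2+.22)
E
```

```text
down hit=False t 24.2 pos [0.633  0.018  0.0286] gap 1.004 F [ 0.  -0.1  0.7]
closed t 24.6 pos [0.633  0.0181 0.0287] gap 0.588 F [-1.5  0.6  6. ]
lifted t 26.0 pos [0.6324 0.018  0.1691] gap 0.591 F [-0.1  0.2 -1.6]
placed hit=True t 28.8 pos [0.6388 0.2217 0.0077] gap 0.589 F [-1.   0.3  5.6]
```

View pics/w7.png

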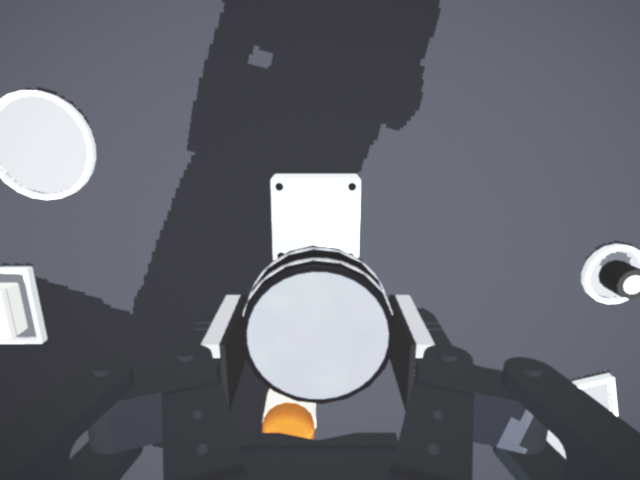

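View pics/s7.png

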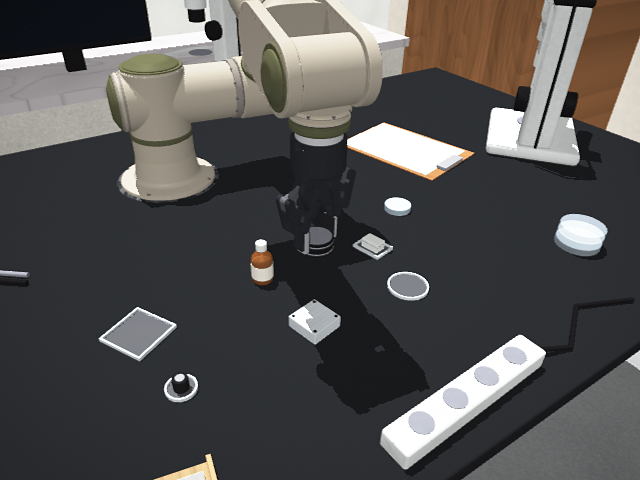

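Wrist view w7 shows the lens level between the pads, and the riser still square at (316,215) in the tool frame. Contact was felt at the expected height. I'll release the lens, check it, and then pick up the riser.

```bash
python3 - <<'E'
from h import *
letgo(None)
env.reach([.655,.02,.22],quat(-np.pi/2+.22))
w=grab("wrist","w8")
E
```

```text
open t 29.5 pos [0.6382 0.2216 0.0068] gap 1.0 F [ 0.1  0.1 -0.1]
up t 30.8 pos [0.6378 0.2216 0.1689] gap 1.001 F [ 0.5 -0.  -0.4]
```

View pics/w8.png

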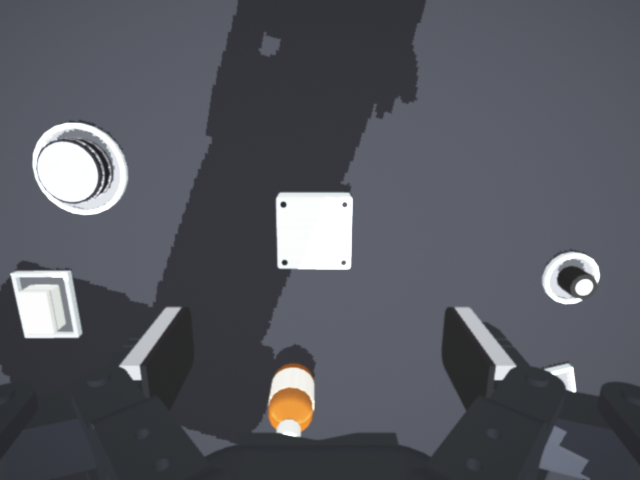

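The lens sits in the large round tray at about (75,168) and the box lines up with its tray at (45,307). The riser is square in view, with holes at (283,205), (345,205), (344,262) and (284,262).

```bash
python3 - <<'E'
from h import *
w=load("w8");h=cast(w,[(283,205),(345,205),(344,262),(284,262)],.024);c=h.mean(0)[:2];print(c)
ok=pick(.5*c+.5*np.array([.6315,.019]),.005,-np.pi/2+.22,60)
grab("scene","s9")
if ok: place([.494,-.2345],.008,-np.pi/2+.494); grab("scene","s10")
E
```

```text
[0.63175459 0.0184752 ]
down hit=False t 33.5 pos [0.632  0.0187 0.0056] gap 0.995 F [-0.2 -0.  -0. ]
closed t 33.9 pos [0.6321 0.0187 0.0059] gap 0.708 F [-1.4 -0.3  5.1]
lifted t 35.4 pos [0.6313 0.0188 0.1692] gap 0.709 F [-0.3  0.7 -1.7]
placed hit=True t 38.4 pos [ 0.4941 -0.2346  0.0088] gap 0.712 F [-0.8  0.3  4.4]
```

View pics/s10.png

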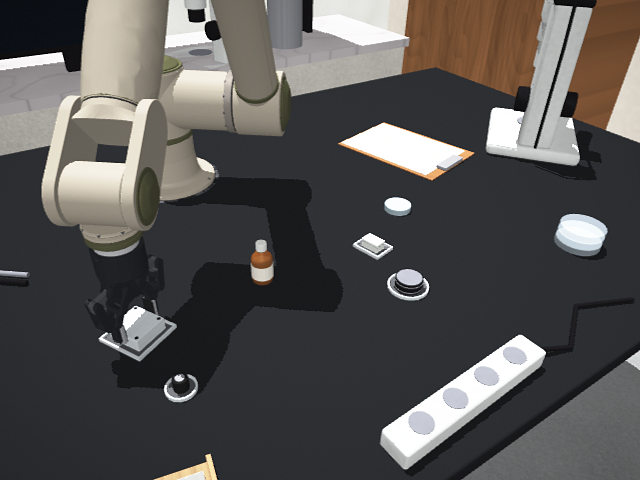

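The riser is inside the square tray at (138,330), with the gripper still on it. I'll release it, move the arm clear and check everything.

```bash
python3 - <<'E'
from h import *
letgo(None)
env.set_joints([-1.483, 0.313, 1.498, -0, 1.331, -0.223])
t=grab("top","t11");s=grab("scene","s11");st("")
o=np.zeros((600,800,3),np.uint8)
for k,(u,v) in enumerate([(447,193),(247,254),(256,197),(457,256)]):
    r,c=divmod(k,2);o[r*300:r*300+300,c*400:c*400+400]=cv2.resize(t["frame"][v-27:v+27,u-36:u+36,::-1],(400,300),interpolation=cv2.INTER_CUBIC)
cv2.imwrite("pics/11.png",o)
E
```

```text
open t 39.1 pos [ 0.4936 -0.2342  0.0081] gap 1.002 F [0.2 0.2 0.5]
up t 40.4 pos [ 0.4932 -0.234   0.1692] gap 1.001 F [-0.5 -0.4 -0. ]
 t 42.1 pos [ 0.1616 -0.4993  0.231 ] gap 0.997 F [0.3 0.2 0.7]
```

View pics/11.png

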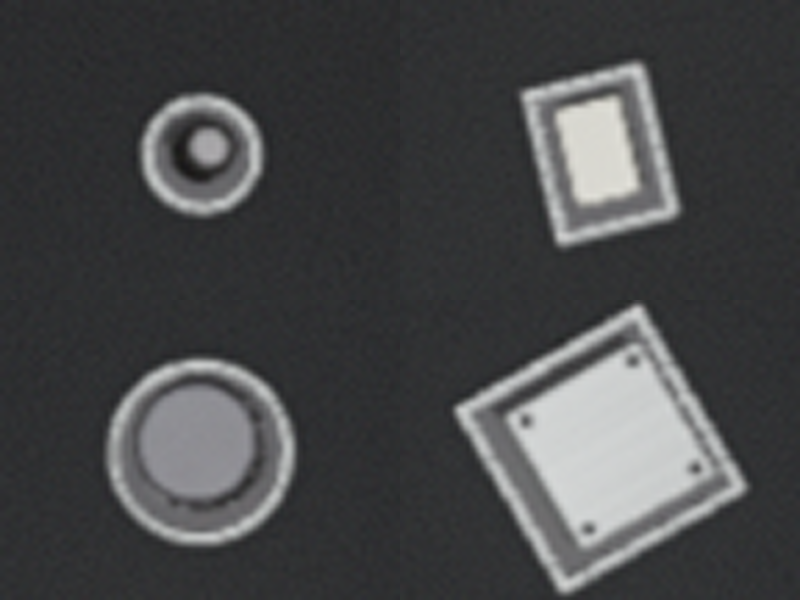

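View pics/s11.png

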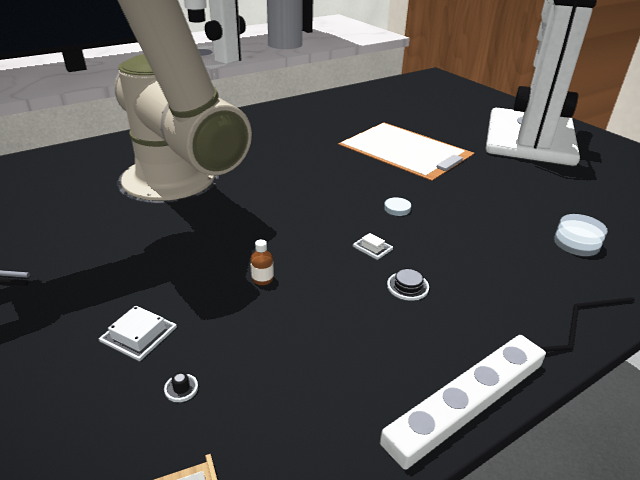

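```bash
python3 - <<'E'
from h import *
t=load("t11");s=5.5556
def px(p,k):
    u,v=[(447,193),(247,254),(256,197),(457,256)][k];r,c=divmod(k,2)
    return (np.array(p,float)-[c*400,r*300]+.5)/s-.5+[u-36,v-27]
def yaws(h): return [round(float(np.arctan2(*(q-p)[1::-1])%(np.pi/2)),3) for p,q in zip(h,np.roll(h,-1,0))]
h=cast(t,px([(527,421),(633,360),(697,468),(589,528)],3),.027);print("riser",h.mean(0).round(4),yaws(h))
q=cast(t,px([(458,408),(640,307),(747,489),(566,593)],3),.007);print("sq tray",q.mean(0).round(4),yaws(q))
h=cast(t,px([(556,105),(620,95),(637,192),(577,205)],1),.023);print("box",h.mean(0).round(4),yaws(h))
q=cast(t,px([(521,90),(642,62),(680,213),(561,246)],1),.007);print("ob tray",q.mean(0).round(4),yaws(q))
print("puck",cast(t,px((210,147),0),.025).round(4),"tray",cast(t,px((203,154),0),.007).round(4))
print("lens",cast(t,px((197,442),2),.025).round(4),"tray",cast(t,px((201,452),2),.007).round(4))
# box by colour mask
im=cv2.GaussianBlur(t["frame"].astype(np.float32),(3,3),0);m=(im[:,:,0]-im[:,:,2]>3.5)&(im[:,:,0]>120)
v,u=np.nonzero(m[235:272,230:266]);w=cast(t,np.c_[u+230,v+235],.023)[:,:2];e,E=np.linalg.eigh(np.cov(w.T));print("box mask",w.mean(0).round(4),np.sqrt(12*e).round(4),np.arctan(E[1,1]/E[0,1]))
a=load("top0")
for n,(x,y,z) in {"bottle":(330,246,.085),"dish":(165,277,.014)}.items():
    print(n,"pixel diff",np.abs(t["frame"][y:y+38,x:x+40].astype(int)-a["frame"][y:y+38,x:x+40]).mean())
for n in("top0","t11"):
    f=load(n);g=f["frame"].astype(int);m=(g[:,:,0]-g[:,:,2]>40);v,u=np.nonzero(m[245:290,330:375]);print("bottle",u.mean(),v.mean());c=[c for c in contours(f,75,100,2500) if abs(c.mean((0,1))-[184,295]).max()<8];print("dish",c[0].mean((0,1)))
E
```

```text
riser [ 0.4935 -0.2344  0.027 ] [0.501, 0.498, 0.485, 0.491]
sq tray [ 0.4926 -0.2351  0.007 ] [0.486, 0.494, 0.499, 0.496]
box [0.5056 0.2439 0.023 ] [0.135, 0.163, 0.194, 0.198]
ob tray [0.5052 0.2445 0.007 ] [0.208, 0.235, 0.251, 0.242]
puck [[ 0.6358 -0.217   0.025 ]] tray [[ 0.6357 -0.2177  0.007 ]]
lens [[0.6381 0.222  0.025 ]] tray [[0.6367 0.2224 0.007 ]]
box mask [0.5053 0.2437] [0.0281 0.0418] 0.2059274187209553
bottle pixel diff 2.368859649122807
dish pixel diff 1.380701754385965
bottle 22.048192771084338 19.837349397590362
dish [183.63636364 295.23376623]
bottle 22.08383233532934 19.79640718562874
dish [183.5       295.1025641]
```

Everything is centred. The two box heading estimates disagree (0.17 and 0.21, against about 0.23 for the tray), so I'll take one close wrist view of it.

```bash
python3 - <<'E'
from h import *
y=-np.pi/2+.226
d=np.array([np.cos(.226),np.sin(.226)])
env.reach([*(np.array([.506,.244])+.03*d),.20],quat(y))
f=grab("wrist","w12");cv2.imwrite("pics/w12z.png",cv2.resize(f["frame"][150:320,225:415,::-1],None,fx=3.5,fy=3.5,interpolation=cv2.INTER_CUBIC));st("")
E
```

```text
t 45.1 pos [0.5355 0.2501 0.2   ] gap 1.004 F [0.3 0.2 0.6]
```

View pics/w12z.png

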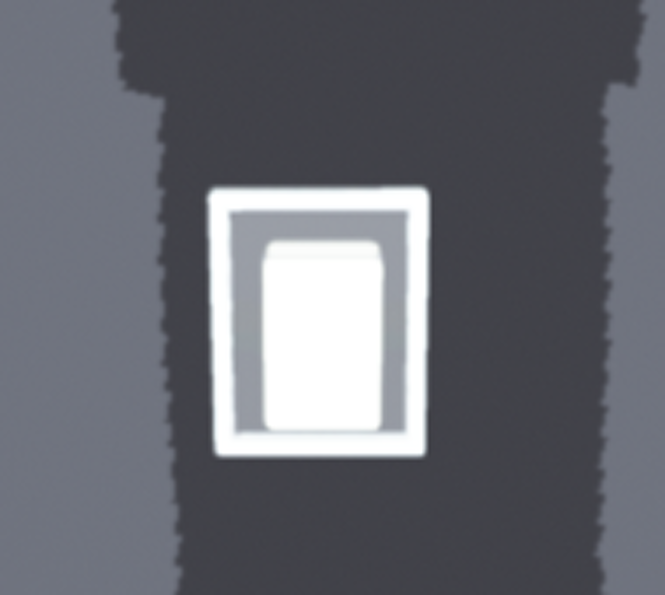

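The box sides at x≈264 and x≈382 run parallel to the tray's (both converge symmetrically with perspective), so it is in line. Handing in.

```bash
python3 - <<'E'
from h import *
job.hand_in();st("")
E
```

```text
the job is handed in; nothing more can be done
the job is handed in; nothing more can be done
```

I took the stack apart from the top down (puck, box, lens, riser) and set each piece in its own tray. I handed the job in at about 45 s on the robot's clock, with the arm clear of everything.

- **Position:** in the last top view each piece's centre measured within about 1.5 mm of its tray's centre. They all look upright in the scene view, and each one touched down at the height expected for the tray floor.
- **Alignment, riser:** its heading measured 0.494 rad on average, against 0.494 rad for the square tray.
- **Alignment, box:** the coarse top-view readings disagreed, at 0.17 rad from the corners and 0.21 rad from the colour mask, against about 0.23 rad for the tray. A closer wrist view showed the box sides parallel to the tray's, so I left it as it was.
- **Bystanders:** the bottle and dish moved by less than 0.2 pixels between the first and last top views.
- **Forces:** the tool force stayed within about 6 N at every reading I took.

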